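# Push the valve modules home and lock them

## Task

Four valve modules stand touching in a row in the aluminium track. Push them along the track as one train, from the tail, without lifting them or letting them come apart, until the first is against the orange end stop and the row is closed up. Then push the red-tabbed keeper all the way in behind the last module, and move clear; leave the other things on the bench alone and do not pick anything up.

Things in the scene. Friction and masses are not known exactly. Their poses are not given: they have to be found in the camera images.
- track: fixed aluminium channel, 390 mm long. Origin on the bench under its centre line; x runs along it to the end stop, y to the keeper's (robot's) side. Floor 8 mm, wall tops 20 mm above the bench; inner width 47 mm, walls 4 mm. Open at the tail, x = -210 mm. Modules at home have their centres at x = 143, 109, 75 and 41 mm (last tail face at 24 mm).
- keeper_guide (a point): top centre of the fixed dark guide that the keeper slides through, at track x = 13, y = 35.5 mm, 40 mm above the bench; the guide is 26 mm along x, 15 mm along y. An 8 mm high ledge, 50 mm wide, runs under the keeper out to track y = 103 mm
- stop_face (a point): centre of the end stop's face, at x = 160 mm, y = 0, z = 30 mm in the track's frame; the stop is an orange block 16 mm thick, 60 mm wide, its top 52 mm above the bench
- mod1: first module (nearest the end stop), blue, plastic valve module, a block 34 mm long (its x, along the track), 44 mm wide (y) and 42 mm high, 0.12 kg, black patch and brass port on top; origin at the centre of its underside. Its x axis points to the stop. Stands on the channel floor 70 to 140 mm short of the stop at the start.
- mod2: second module, grey, plastic valve module, a block 34 mm long (its x, along the track), 44 mm wide (y) and 42 mm high, 0.12 kg, black patch and brass port on top; origin at the centre of its underside. Touches the first.
- mod3: third module, blue, plastic valve module, a block 34 mm long (its x, along the track), 44 mm wide (y) and 42 mm high, 0.12 kg, black patch and brass port on top; origin at the centre of its underside. Touches the second.
- mod4: last (tail) module, grey, plastic valve module, a block 34 mm long (its x, along the track), 44 mm wide (y) and 42 mm high, 0.12 kg, black patch and brass port on top; origin at the centre of its underside. Touches the third; its free flat face, the one to push, is 17 mm behind its origin and 50 mm high above the bench. The whole train slides at about 2 to 6 N.
- keeper (a joint): travel of the keeper, in m: 0 fully out, 0.036 fully in. A steel bar 10 mm wide, 24 to 34 mm above the bench, at track x 8 to 18 mm, that slides across the track (to track -y) 6 mm behind the last module at home. Out, its tip is at track y = 32 mm, clear of the modules. Slides at about 2 N, stays where it is left; a module in its way stops it.
- keeper_tab (a point): centre of the outer face of the keeper's red tab, the face to push (towards track -y); 88 mm from the track's centre line when the keeper is out, 52 mm when in, at track x = 13 mm, 38 mm above the bench. The tab is 30 mm wide (along track x), 8 mm thick and reaches from 10 to 52 mm above the bench
- spare: bystander: a green spare module standing on the bench, 34 x 44 x 42 mm, origin at the centre of its underside
- fitting: bystander: brass hose fitting standing on the bench, 26 mm diameter, 36 mm high, origin at the centre of its underside
- driver: bystander: yellow-handled screwdriver, 190 mm long, lying on the bench beyond the track, its x along it
- bin: bystander: open blue bin, 160 x 100 x 60 mm, on the bench past the stop end of the track, origin at the centre of its underside

How it is judged:
By the outcome, as a careful person would: the job done as asked, in the order asked, and still so for the second after the job is handed in, with the robot touching nothing.
It also fails if it takes over 45 s, if anything falls off the work surface, if the arm or the gripper's body presses on something with over 40 N, if the wrist force passes 120 N, or if a joint passes its speed limit or range.

## Robot

A 6-joint arm with a two-finger parallel gripper is mounted at the origin on the work surface. World frame = base frame: x ahead of the robot, y to its left, z up, the work surface at z = 0. Lengths are in m, angles in rad, forces in N, time in s.
With the tool pointing down it reaches from about 0.275 to 0.725 m from the base axis. Payload 15.9 kg.
Tool frame: the origin (TCP) lies between the finger pads; the fingertips stand 8 mm ahead of it and the grasp point (between the pads) lies 11 mm behind it; z points along the fingers, y is the line along which they close (so a half turn about z gives the same grasp; the last joint's range is limited). The gripper opens to 85 mm and grips with 20 to 120 N. Pads are 22 mm wide; open, the fingers measure 114 mm over their backs; the gripper's body (76 mm by 85 mm) begins 54 mm behind the grasp point. The pads swing forward as they close: fully open they stand 13 mm farther back than shut.
Start: joints at [1.343, 0.213, -0.034, 1.323, 0, 1.571], TCP at [0.113, 0.487, 0.239] pointing down, gripper open.
Joint ranges: [-2.98, 2.98], [-0.74, 1.72], [-1.14, 1.35], [-2.1, 2.04], [-1.57, 1.44], [-3.14, 3.14]. Speed limits (rad/s): [1.89, 1.89, 2.39, 2.57, 3.14, 3.14].

## Interface

Orientations are given as a 3x3 rotation matrix whose columns are the frame's x, y, z axes.
In Python, from rig import ctrl gives the robot as it stands.
- The arm moves only by the shell command python3 -m inch 'ROWS' [FORCE]. ROWS is JSON, a list of rows, each a list of 3 entries, a list of its own where there are three numbers: the turn, a rotation vector about the tool's x, y, z in rad, then the shift along the tool's x, y, z in m, then the finger opening in m, from 0 to 0.0854. A call has 1 to 8 rows; each row shifts and turns the commanded pose from where the row before left it, along the tool's axes as they then stand; what a row does not reach is not made up. A row lasts 1/10 s, in which the tool goes at most 50 mm and 8.59 degrees, less where a joint would pass 70% of its speed; a pose out of reach is approached as far as the arm can. A call is refused whole if a number of a shift passes 0.05 or a number of a turn 0.15, either way. A call with a gripper value outside its range is refused whole. The fingers move at their own pace and stop on an object; FORCE is the grip in N (left out, the last holds). Time passes only in rows, so rows that do not move let the fingers close. It gives the time, the measured TCP pose, the force, the opening and the grip force at its end, in the units of the state.
- ctrl.sense(): the state, without advancing time (a new reading comes with each control period).
- ctrl.camera(name): name is "scene" or "top" or "wrist"; returns a dict with "image" (400x640x3 uint8, red, green, blue), "depth" (400x640 float32, m along the optical axis (not along the pixel's ray), 0 where there is no reading), "fov_y" (degrees; the focal length in pixels is half the picture's height over the tangent of half this angle, whatever the lens; pixels are square), "cx", "cy" (the principal point, pixels), "rvec" (rotation vector, rad) and "tvec" (3), from world to camera coordinates, as OpenCV has them; the wrist camera has in their place "mount" (4x4, takes a point from camera to tool coordinates, whose origin is the TCP and whose axes are the flange's). Camera axes: x right, y down, z forward; pixel columns grow to the right and rows downward; lengths in m; the calibration is good to about 2 mm. A picture is of the moment at which its call begins: read the wrist's pose just before it.
- ctrl.sign_off(): hands the job in; it is judged then, once.
Trained networks look in a picture, given as the dict that the camera call returned (one of the last four; its "shot" number tells which), for a name from the list of things; names that differ only in an ending like _2 or _b are one class to them, and where a whole thing is asked for, a point or a joint stands for the part that bears it (a point fixed in the world has none). Each returns a list of dicts, best first, with "p" (0 to 1); they miss things now and then, are a little off and sometimes report something else, mostly with a low value. They report only what shows in the picture. A call takes as long as a camera call.
- ctrl.trace(label, picture): "mask" (400x640 bool, what is visible of it) and "centre" ([column, row] in pixels, amid what is visible of it).
The state is a dict: "time": time; "qpos": joint angles; "dq": joint speeds; "joint_torque": joint torques, N m; "position": TCP position; "tool_rot": TCP orientation; "wrist_force": force on the tool from outside, world axes, zero at the start; "torque": the same for the moment, N m; "finger_gap": finger opening in m; "grip_force": force on a finger pad.
Only numpy, scipy, OpenCV 4.12 (cv2) and the standard library are available. Lean on these libraries where they do the work, as an engineer would, in place of code of your own. Each camera call takes 0.05 s, during which the arm holds its last target. There are 200 camera calls.

## Working session

There is one attempt and no reset: what is moved stays moved. The work goes in short steps, Python scripts to look and compute and a shell command to move; the robot and the scene stay as the last step left them, time stands still between calls to the robot, and variables do not carry over. Pictures are saved under pics/ and viewed, at most 10 in all, crops included, and the job is handed in when it is done.

```bash
ls; mkdir -p pics; cat > h.py <<'E'
import numpy as np, cv2
from rig import ctrl
def cloud(c, mask=None):
    d=c["depth"]; f=200/np.tan(np.radians(c["fov_y"])/2)
    v,u=np.nonzero((d>0)&(mask if mask is not None else True))
    z=d[v,u]; P=np.c_[(u-c["cx"])/f*z,(v-c["cy"])/f*z,z]
    R=cv2.Rodrigues(np.array(c["rvec"],float))[0]
    return (P-np.array(c["tvec"]).ravel())@R
E
python3 - <<'E'
from h import *
s=ctrl.sense(); print(s["position"],np.round(s["tool_rot"],3))
for n in("top","scene"):
    c=ctrl.camera(n); cv2.imwrite(f"pics/{n}.png",c["image"][:,:,::-1])
    for l in("track","keeper_guide","stop_face","mod1","mod2","mod3","mod4","keeper","keeper_tab","spare","fitting","driver","bin"):
        try:
            for r in ctrl.trace(l,c)[:2]:
                p=cloud(c,r["mask"]); 
                print(n,l,round(r["p"],2),np.round(r["centre"]),r["mask"].sum(),np.round(np.median(p,0),3),np.round(np.percentile(p,98,axis=0),3))
        except Exception as e: print(l,e)
E
```

```text
pics
[0.11285117 0.48676298 0.23883008] [[-0.974  0.226 -0.   ]
 [ 0.226  0.974 -0.001]
 [ 0.    -0.001 -1.   ]]
top track 0.71 [343. 218.] 2930 [ 0.526 -0.022  0.009] [0.621 0.106 0.053]
top keeper_guide 0.84 [336. 218.] 2638 [ 0.526 -0.021  0.009] [0.619 0.104 0.053]
top stop_face 0.94 [339. 219.] 2866 [ 0.526 -0.023  0.009] [0.621 0.104 0.053]
top mod1 0.8 [356. 211.] 238 [ 0.551 -0.064  0.05 ] [ 0.573 -0.046  0.055]
top mod1 0.74 [387. 221.] 219 [ 0.526 -0.131  0.05 ] [ 0.549 -0.112  0.054]
top mod2 0.8 [356. 211.] 238 [ 0.551 -0.064  0.05 ] [ 0.573 -0.046  0.055]
top mod2 0.74 [387. 221.] 219 [ 0.526 -0.131  0.05 ] [ 0.549 -0.112  0.054]
top mod3 0.8 [356. 211.] 238 [ 0.551 -0.064  0.05 ] [ 0.573 -0.046  0.055]
top mod3 0.74 [387. 221.] 219 [ 0.526 -0.131  0.05 ] [ 0.549 -0.112  0.054]
top mod4 0.8 [356. 211.] 238 [ 0.551 -0.064  0.05 ] [ 0.573 -0.046  0.055]
top mod4 0.74 [387. 221.] 219 [ 0.526 -0.131  0.05 ] [ 0.549 -0.112  0.054]
top keeper 0.55 [344. 235.] 91 [ 0.487 -0.026  0.035] [ 0.513 -0.009  0.053]
top spare 0.68 [244. 276.] 226 [0.379 0.225 0.042] [0.396 0.247 0.046]
[... 1161 characters left out ...]
]
scene mod4 0.87 [265. 208.] 339 [ 0.565 -0.064  0.049] [ 0.579 -0.044  0.053]
scene keeper 0.76 [281. 185.] 191 [ 0.485 -0.019  0.035] [ 0.51  -0.     0.055]
scene keeper_tab 0.51 [284. 187.] 171 [ 0.485 -0.02   0.035] [ 0.51  -0.005  0.054]
scene spare 0.67 [286. 182.] 178 [ 0.485 -0.02   0.035] [ 0.51  -0.005  0.055]
scene spare 0.58 [369. 151.] 341 [0.394 0.229 0.034] [0.402 0.251 0.045]
scene fitting 0.5 [179. 175.] 120 [ 0.392 -0.267  0.016] [ 0.399 -0.257  0.037]
scene driver 0.7 [262. 296.] 613 [ 0.774 -0.101  0.023] [ 0.781 -0.031  0.027]
scene driver 0.44 [370. 150.] 337 [0.394 0.229 0.034] [0.402 0.25  0.045]
scene bin 0.98 [442. 174.] 2856 [0.512 0.385 0.02 ] [0.609 0.441 0.06 ]
```

```bash
python3 - <<'E'
from h import *
T=cv2.imread("pics/top.png")[150:290,230:450]
cv2.imwrite("pics/topc.png",cv2.resize(T,None,fx=3.5,fy=3.5,interpolation=cv2.INTER_CUBIC))
for n in("top","scene"):
    c=ctrl.camera(n); P=cloud(c); f=c["image"].reshape(-1,3)[(c["depth"]>0).ravel()].astype(int)
    box=(P[:,0]>.4)&(P[:,0]<.68)&(P[:,1]>-.26)&(P[:,1]<.2)
    # wall tops line fit: points z 17-23mm
    w=P[box&(P[:,2]>.016)&(P[:,2]<.024)]
    r=cv2.minAreaRect(w[:,:2].astype(np.float32)); print(n,"walls",len(w),r)
    orange=box&(f[:,0]>150)&(f[:,1]>60)&(f[:,1]<160)&(f[:,2]<80)&(P[:,2]>.047)
    q=P[orange]; print("stop",len(q),cv2.minAreaRect(q[:,:2].astype(np.float32)) if len(q)>5 else "", q[:,2].mean())
    red=box&(f[:,0]>110)&(f[:,1]<60)&(f[:,2]<60)&(P[:,2]>.005)
    q=P[red]; t=q[q[:,2]>.046]; print("tab",len(q),q.mean(0),"top",len(t),t.mean(0),cv2.minAreaRect(t[:,:2].astype(np.float32)))
    m=P[box&(P[:,2]>.046)&(P[:,2]<.056)&~orange&~red]
    m=m[(m[:,0]>.49)]
    vx=cv2.fitLine(m[:,:2].astype(np.float32),cv2.DIST_L2,0,.01,.01).ravel(); print("mods line",len(m),vx,"yaw",np.arctan2(vx[1],vx[0]))
E
```

```text
top walls 402 ((0.5191283226013184, -0.06989066302776337), (0.37680888175964355, 0.11380750685930252), 72.36441040039062)
stop 62 ((0.6057891845703125, 0.10038542747497559), (0.013004138134419918, 0.05548495426774025), 73.1446762084961) 0.051692610661003655
tab 22 [ 0.47859126 -0.020864    0.05150605] top 22 [ 0.47859126 -0.020864    0.05150605] ((0.47872886061668396, -0.021009009331464767), (0.024780280888080597, 0.0054921251721680164), 76.6652603149414)
mods line 959 [ 0.3010903   0.95359564  0.55029714 -0.06667758] yaw 1.2649605
scene walls 740 ((0.5264675617218018, -0.06144431233406067), (0.388222336769104, 0.11241120100021362), 71.89585876464844)
stop 0  nan
tab 17 [0.55833772 0.0493799  0.05219024] top 17 [0.55833772 0.0493799  0.05219024] ((0.5468875765800476, 0.045205652713775635), (0.2039148211479187, 0.03197970613837242), 37.640625)
mods line 1028 [ 0.31189844  0.95011544  0.5583623  -0.05368965] yaw 1.2536058<stdin>:11: RuntimeWarning: Mean of empty slice.
  ret = ret.dtype.type(ret / rcount)
```

View pics/topc.png

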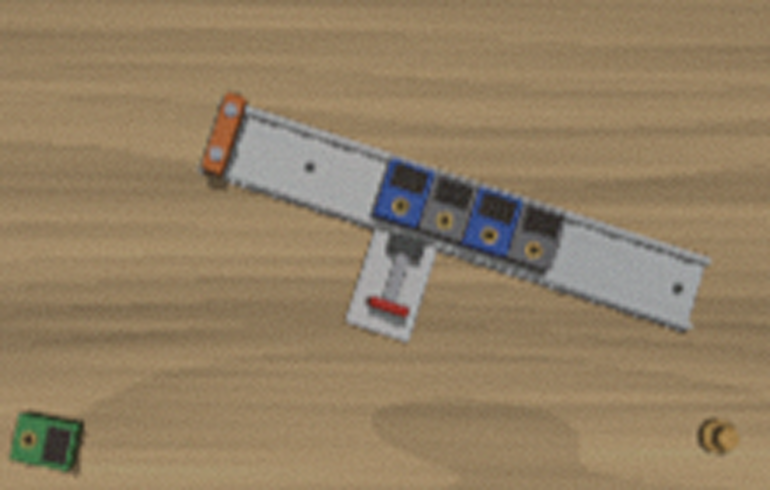

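View pics/scene.png

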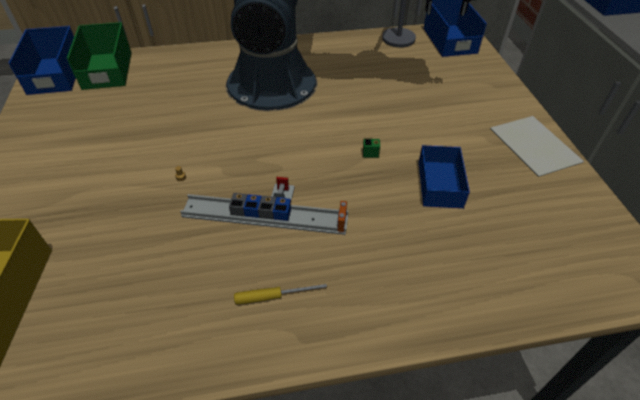

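The top crop shows the stop at about (225,135), the train from (380,190) to (560,240) and the tail end at (700,290). The red tab is at (388,305), on the robot's side. Track origin is about (0.555,-0.059) with yaw about 72.3°. I'm moving to behind the tail, high up, with the fingers shut.

```bash
python3 -m inch '[[[0,0,0],[-0.028,-0.029,0],0],[[0,0,0],[-0.028,-0.029,0],0],[[0,0,0],[-0.028,-0.029,0],0],[[0,0,0],[-0.028,-0.029,0],0],[[0,0,0],[-0.028,-0.029,0],0],[[0,0,0],[-0.028,-0.029,0],0],[[0,0,0],[-0.028,-0.029,0],0],[[0,0,0],[-0.028,-0.029,0],0]]'
python3 -m inch '[[[0,0,0],[-0.028,-0.029,0],0],[[0,0,0],[-0.028,-0.029,0],0],[[0,0,0],[-0.028,-0.029,0],0],[[0,0,0],[-0.028,-0.029,0],0],[[0,0,0],[-0.028,-0.029,0],0],[[0,0,0],[-0.028,-0.029,0],0],[[0,0,0],[-0.028,-0.029,0],0],[[0,0,0],[-0.028,-0.029,0],0]]'
```

```text
time: 2.3
position: [0.2792, 0.209, 0.2395]
tool_rot: [[-0.974, 0.225, 0.001], [0.225, 0.974, 0.0], [-0.0, 0.001, -1.0]]
wrist_force: [0.6, 1.0, 0.3]
finger_gap: 0.0
grip_force: 0.0
time: 3.1
position: [0.4452, -0.0679, 0.2394]
tool_rot: [[-0.974, 0.226, 0.0], [0.226, 0.974, 0.0], [-0.0, 0.0, -1.0]]
wrist_force: [1.1, 1.1, 0.2]
finger_gap: 0.0001
grip_force: 0.0
```

```bash
python3 -m inch '[[[0,0,0],[-0.0315,-0.0315,0],0],[[0,0,0],[-0.0315,-0.0315,0],0],[[0,0,0],[-0.0315,-0.0315,0],0],[[0,0,0.082],[0,0,0],0],[[0,0,0],[0,0,0],0]]'
python3 - <<'E'
from h import *
s=ctrl.sense(); p=np.array(s["position"]); R=np.array(s["tool_rot"])
c=ctrl.camera("wrist"); cv2.imwrite("pics/w1.png",c["image"][:,:,::-1])
d=c["depth"]; f=200/np.tan(np.radians(c["fov_y"])/2); v,u=np.nonzero(d>0); z=d[v,u]
M=np.array(c["mount"]); P=np.c_[(u-c["cx"])/f*z,(v-c["cy"])/f*z,z]
P=(P@M[:3,:3].T+M[:3,3])@R.T+p
np.savez("w1.npz",P=P,rgb=c["image"][v,u])
w=P[(P[:,0]>.4)&(P[:,0]<.7)&(P[:,1]>-.27)&(P[:,1]<.2)]
tr=w[(w[:,2]>.017)&(w[:,2]<.023)]; print(len(tr),cv2.minAreaRect(tr[:,:2].astype(np.float32)))
o=np.array([.5547,-.0593]); a=np.radians(72.3); U=np.array([[np.cos(a),np.sin(a)],[-np.sin(a),np.cos(a)]])
top=w[(w[:,2]>.046)&(w[:,2]<.056)]; q=(top[:,:2]-o)@U.T
q=q[abs(q[:,1])<.03]; print(len(q), np.percentile(q,[0,1,5,50,95,99,100],axis=0))
x,y=q[:,0],q[:,1]; edges=[(np.median(x[0:0]) if 0 else x0, y[(abs(x-x0)<.003)].min() , y[(abs(x-x0)<.003)].max()) for x0 in np.arange(-.08,.04,.02) if (abs(x-x0)<.003).any()]
print(np.round(edges,4)); print(p,R.round(3))
E
```

```text
time: 3.6
position: [0.5153, -0.1803, 0.2386]
tool_rot: [[-0.951, 0.308, -0.001], [0.308, 0.951, 0.0], [0.001, 0.0, -1.0]]
wrist_force: [-1.0, -0.5, -0.5]
finger_gap: 0.0001
grip_force: 0.0
1967 ((0.5200199484825134, -0.0690203458070755), (0.38281166553497314, 0.11480032652616501), 71.8812484741211)
5411 [[-0.09335682 -0.02848754]
 [-0.09207047 -0.02464663]
 [-0.08557336 -0.01940394]
 [-0.01217497  0.00187898]
 [ 0.1666042   0.02182036]
 [ 0.17164767  0.02669148]
 [ 0.17472658  0.02993315]]
[[-0.08   -0.0203  0.0228]
 [-0.06   -0.021   0.0227]
 [-0.04   -0.0207  0.0228]
 [-0.02   -0.0207  0.0225]
 [ 0.     -0.0209  0.0225]
 [ 0.02   -0.0209  0.0224]]
[ 0.51534467 -0.18034576  0.23862423] [[-0.951  0.308 -0.001]
 [ 0.308  0.951  0.   ]
 [ 0.001  0.    -1.   ]]
```

View pics/w1.png

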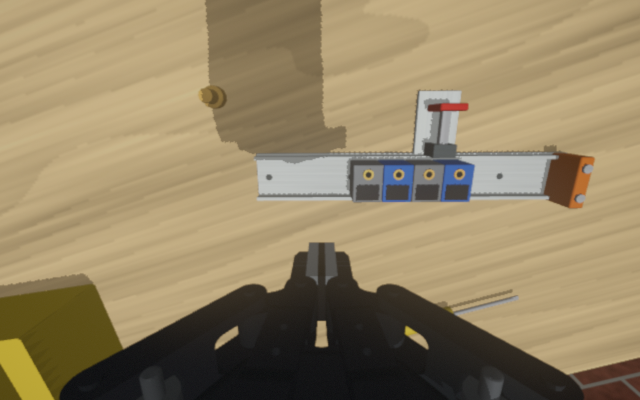

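```bash
python3 -m inch '[[[0,0,0],[0,0,0.045],0],[[0,0,0],[0,0,0.045],0],[[0,0,0],[0,0,0.045],0],[[0,0,0],[0,0,0.045],0],[[0,0,0],[0,0,0.027],0],[[0,0,0],[0,0,0],0]]'
python3 -m inch '[[[0,0,0],[0,0.005,0],0],[[0,0,0],[0,0.004,0],0],[[0,0,0],[0,0.003,0],0],[[0,0,0],[0,0.003,0],0],[[0,0,0],[0,0.003,0],0],[[0,0,0],[0,0.003,0],0],[[0,0,0],[0,0.003,0],0]]'
```

```text
time: 4.25
position: [0.5126, -0.1778, 0.0295]
tool_rot: [[-0.953, 0.302, -0.005], [0.302, 0.953, 0.002], [0.006, 0.0, -1.0]]
wrist_force: [-1.0, -0.4, -0.4]
finger_gap: 0.0001
grip_force: 0.0
time: 4.95
position: [0.5227, -0.1567, 0.0324]
tool_rot: [[-0.952, 0.305, 0.0], [0.305, 0.952, -0.001], [-0.0, -0.001, -1.0]]
wrist_force: [-0.7, -3.4, 2.1]
finger_gap: 0.0001
grip_force: 1.7
```

```bash
python3 -m inch '[[[0,0,0],[0,0.004,0],0],[[0,0,0],[0,0.005,0],0],[[0,0,0],[0,0.006,0],0],[[0,0,0],[0,0.006,0],0],[[0,0,0],[0,0.006,0],0],[[0,0,0],[0,0.005,0],0],[[0,0,0],[0,0.004,0],0],[[0,0,0],[0,0.003,0],0]]'
python3 - <<'E'
from h import *
c=ctrl.camera("top"); cv2.imwrite("pics/t2.png",cv2.resize(c["image"][150:290,290:450,::-1],None,fx=4,fy=4,interpolation=cv2.INTER_CUBIC))
E
```

```text
time: 5.75
position: [0.5346, -0.1191, 0.0323]
tool_rot: [[-0.952, 0.305, -0.0], [0.305, 0.952, -0.0], [0.0, -0.0, -1.0]]
wrist_force: [-1.4, -3.4, 2.2]
finger_gap: -0.0003
grip_force: 1.8
```

View pics/t2.png

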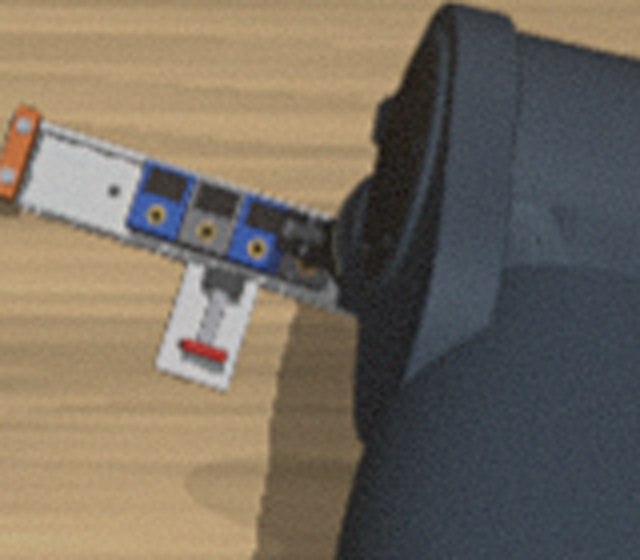

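The train moves as one: mod1's front is at about (135,190) and the stop at (38,160). I'll keep pushing.

```bash
python3 -m inch '[[[0,0,0],[0,0.004,0],0],[[0,0,0],[0,0.006,0],0],[[0,0,0],[0,0.006,0],0],[[0,0,0],[0,0.006,0],0],[[0,0,0],[0,0.006,0],0],[[0,0,0],[0,0.006,0],0],[[0,0,0],[0,0.006,0],0],[[0,0,0],[0,0.005,0],0]]'
python3 -m inch '[[[0,0,0],[0,0.005,0],0],[[0,0,0],[0,0.005,0],0],[[0,0,0],[0,0.004,0],0],[[0,0,0],[0,0.003,0],0],[[0,0,0],[0,0.003,0],0],[[0,0,0],[0,0.002,0],0],[[0,0,0],[0,0.002,0],0]]'
```

```text
time: 6.6
position: [0.5483, -0.0761, 0.0323]
tool_rot: [[-0.952, 0.305, -0.0], [0.305, 0.952, 0.0], [0.0, 0.0, -1.0]]
wrist_force: [-1.0, -2.0, 0.1]
finger_gap: -0.0001
grip_force: 1.3
time: 7.3
position: [0.5555, -0.0537, 0.0323]
tool_rot: [[-0.952, 0.305, -0.0], [0.305, 0.952, -0.0], [0.0, -0.0, -1.0]]
wrist_force: [-1.9, -1.7, -0.7]
finger_gap: 0.0001
grip_force: 1.1
```

```bash
python3 -m inch '[[[0,0,0],[0,0.002,0],0],[[0,0,0],[0,0.002,0],0],[[0,0,0],[0,0.0015,0],0],[[0,0,0],[0,0.0015,0],0]]'
python3 -m inch '[[[0,0,0],[0,0.001,0],0]]'
```

```text
time: 7.7
position: [0.5572, -0.0484, 0.0323]
tool_rot: [[-0.952, 0.306, -0.001], [0.306, 0.952, -0.003], [-0.0, -0.003, -1.0]]
wrist_force: [-6.2, -21.7, 3.9]
finger_gap: 0.0002
grip_force: 11.2
time: 7.8
position: [0.5573, -0.0484, 0.0323]
tool_rot: [[-0.952, 0.306, -0.001], [0.306, 0.952, -0.005], [-0.0, -0.005, -1.0]]
wrist_force: [-8.3, -26.6, 5.2]
finger_gap: 0.0002
grip_force: 13.8
```

```bash
python3 -m inch '[[[0,0,0],[0,-0.005,0],0],[[0,0,0],[0,-0.01,0],0],[[0,0,0],[0,-0.015,0],0],[[0,0,0],[0,0,-0.03],0],[[0,0,0],[0,0,-0.05],0],[[0,0,0],[0.03,0.015,-0.02],0],[[0,0,0],[0.045,0.015,0],0],[[0,0,0],[0.04,0,0],0]]'
python3 -m inch '[[[0,0,0],[0,0,0],0],[[0,0,0],[0,0,0],0]]'
python3 - <<'E'
from h import *
s=ctrl.sense(); p=np.array(s["position"]); R=np.array(s["tool_rot"])
c=ctrl.camera("wrist"); cv2.imwrite("pics/w2.png",c["image"][:,:,::-1])
a=np.radians(72.05); U=np.array([[np.cos(a),np.sin(a)],[-np.sin(a),np.cos(a)]]); o=np.array([.5547,-.0593])+.0009*U[1]
print("tcp",U@(p[:2]-o),p)
def sh(n,P,rgb):
    q=np.c_[(P[:,:2]-o)@U.T,P[:,2]]; rgb=rgb.astype(int)
    k=(rgb[:,0]>100)&(rgb[:,1]<60)&(rgb[:,2]<60)&(abs(q[:,0]-.013)<.04)&(abs(q[:,1]-.07)<.05)&(q[:,2]>.044)
    print(n,"tab",k.sum(),np.percentile(q[k],[2,50,98],axis=0).round(4) if k.any() else "")
    k=(q[:,2]>.047)&(q[:,2]<.056)&(abs(q[:,1])<.015); print("mods",np.percentile(q[k],[1,99],axis=0).round(4))
d=c["depth"]; f=200/np.tan(np.radians(c["fov_y"])/2); v,u=np.nonzero(d>0); z=d[v,u]
M=np.array(c["mount"]); P=np.c_[(u-c["cx"])/f*z,(v-c["cy"])/f*z,z]
sh("wrist",(P@M[:3,:3].T+M[:3,3])@R.T+p,c["image"][v,u])
c=ctrl.camera("top"); cv2.imwrite("pics/t3.png",cv2.resize(c["image"][150:290,290:450,::-1],None,fx=4,fy=4,interpolation=cv2.INTER_CUBIC)); v,u=np.nonzero(c["depth"]>0); sh("top",cloud(c),c["image"][v,u])
E
```

```text
time: 8.6
position: [0.4475, -0.0105, 0.1327]
tool_rot: [[-0.952, 0.305, 0.001], [0.305, 0.952, 0.001], [-0.001, 0.001, -1.0]]
wrist_force: [-0.4, 0.4, 1.2]
finger_gap: 0.0001
grip_force: 0.0
time: 8.8
position: [0.4481, -0.0115, 0.1327]
tool_rot: [[-0.952, 0.305, 0.001], [0.305, 0.952, 0.0], [-0.001, 0.0, -1.0]]
wrist_force: [0.5, -0.1, 0.8]
finger_gap: 0.0002
grip_force: 0.0
tcp [0.01266402 0.11525065] [ 0.44810577 -0.01145628  0.13270825]
wrist tab 17 [[-0.0024  0.0866  0.0445]
 [ 0.0222  0.0869  0.0487]
 [ 0.0238  0.0875  0.0517]]
mods [[ 0.0873 -0.013   0.0487]
 [ 0.1736  0.0149  0.055 ]]
top tab 0 
mods [[ 0.0255 -0.0145  0.0472]
 [ 0.1746  0.0149  0.0549]]
```

View pics/w2.png

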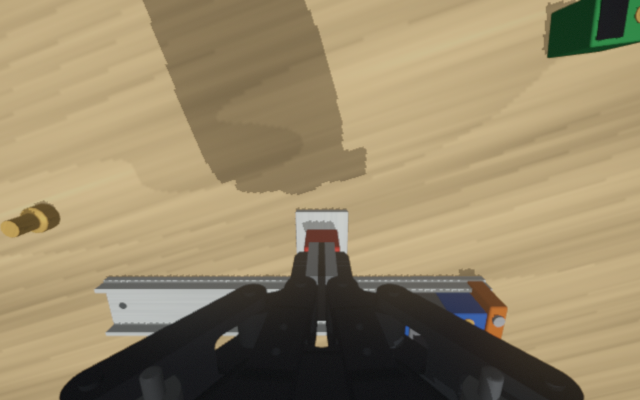

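Train home (tail about x = 25 mm). The fingers are over the ledge at (320,250), outside the red tab. I'll go down and push the keeper.

```bash
python3 -m inch '[[[0,0,0],[0,0,0.04],0],[[0,0,0],[0,0,0.04],0],[[0,0,0],[0,0,0.019],0],[[0,0,0],[0,0,0],0],[[0,0,0],[-0.006,0,0],0],[[0,0,0],[-0.006,0,0],0],[[0,0,0],[-0.004,0,0],0],[[0,0,0],[-0.004,0,0],0]]'
python3 -m inch '[[[0,0,0],[-0.005,0,0],0],[[0,0,0],[-0.005,0,0],0],[[0,0,0],[-0.005,0,0],0],[[0,0,0],[-0.004,0,0],0],[[0,0,0],[-0.004,0,0],0],[[0,0,0],[-0.003,0,0],0]]'
```

```text
time: 9.7
position: [0.4684, -0.0174, 0.034]
tool_rot: [[-0.952, 0.305, 0.001], [0.305, 0.952, 0.0], [-0.001, 0.0, -1.0]]
wrist_force: [-2.0, 1.5, 1.5]
finger_gap: -0.0
grip_force: 0.9
time: 10.3
position: [0.4925, -0.0252, 0.0333]
tool_rot: [[-0.952, 0.305, -0.0], [0.305, 0.952, 0.0], [0.0, -0.0, -1.0]]
wrist_force: [-1.7, 0.5, 1.0]
finger_gap: 0.0001
grip_force: 0.9
```

```bash
python3 -m inch '[[[0,0,0],[-0.002,0,0],0],[[0,0,0],[-0.0015,0,0],0],[[0,0,0],[-0.001,0,0],0]]'
python3 -m inch '[[[0,0,0],[-0.001,0,0],0],[[0,0,0],[-0.001,0,0],0]]'
```

```text
time: 10.6
position: [0.4965, -0.0265, 0.0333]
tool_rot: [[-0.952, 0.305, -0.0], [0.305, 0.952, 0.0], [0.0, -0.0, -1.0]]
wrist_force: [-2.2, 2.0, 0.2]
finger_gap: 0.0001
grip_force: 0.8
time: 10.8
position: [0.4982, -0.0271, 0.0332]
tool_rot: [[-0.952, 0.305, -0.0], [0.305, 0.952, 0.0], [0.0, -0.0, -1.0]]
wrist_force: [-9.1, 3.8, 4.6]
finger_gap: -0.0001
grip_force: 4.9
```

```bash
python3 -m inch '[[[0,0,0],[-0.001,0,0],0],[[0,0,0],[-0.001,0,0],0]]'
```

```text
time: 11.0
position: [0.4982, -0.0271, 0.0329]
tool_rot: [[-0.952, 0.305, -0.004], [0.305, 0.953, 0.001], [0.004, 0.0, -1.0]]
wrist_force: [-18.9, 7.9, 12.6]
finger_gap: -0.0002
grip_force: 9.9
```

The keeper is at its hard stop. I'll retreat straight back, lift, and check.

```bash
python3 -m inch '[[[0,0,0],[0.006,0,0],0],[[0,0,0],[0.015,0,0],0],[[0,0,0],[0.02,0,0],0],[[0,0,0],[0,0,-0.04],0],[[0,0,0],[0,0,-0.05],0],[[0,0,0],[0.03,0,-0.04],0],[[0,0,0],[0.04,0,-0.02],0],[[0,0,0],[0.04,0,0],0]]'
python3 -m inch '[[[0,0,0],[0.01,0,0],0],[[0,0,0],[0,0,0],0],[[0,0,0],[0,0,0],0]]'
python3 - <<'E'
from h import *
for n in("top","scene"):
    c=ctrl.camera(n)
    I=c["image"][150:290,230:450] if n=="top" else c["image"][140:250,170:370]
    cv2.imwrite(f"pics/{n}f.png",cv2.resize(I[:,:,::-1],None,fx=3.5,fy=3.5,interpolation=cv2.INTER_CUBIC))
    a=np.radians(72.05); U=np.array([[np.cos(a),np.sin(a)],[-np.sin(a),np.cos(a)]]); o=np.array([.5547,-.0593])+.0009*U[1]
    P=cloud(c); q=np.c_[(P[:,:2]-o)@U.T,P[:,2]]
    k=(q[:,2]>.044)&(q[:,2]<.056)&(abs(q[:,0]-.013)<.02)&(q[:,1]>.03)&(q[:,1]<.11); print(n,k.sum(),np.percentile(q[k],[2,50,98],axis=0).round(4) if k.any() else "")
    k=(q[:,2]>.047)&(q[:,2]<.056)&(abs(q[:,1])<.015); print("mods",np.percentile(q[k],[1,99],axis=0).round(4))
E
```

```text
time: 11.8
position: [0.3571, 0.0185, 0.1859]
tool_rot: [[-0.952, 0.305, 0.005], [0.305, 0.952, 0.0], [-0.005, 0.002, -1.0]]
wrist_force: [-0.3, 1.0, -1.0]
finger_gap: -0.0001
grip_force: 0.0
time: 12.1
position: [0.3478, 0.0212, 0.1834]
tool_rot: [[-0.952, 0.305, 0.001], [0.305, 0.952, -0.0], [-0.001, 0.0, -1.0]]
wrist_force: [0.6, 0.1, 0.5]
finger_gap: -0.0001
grip_force: 0.0
top 42 [[-0.0012  0.0429  0.0443]
 [ 0.013   0.0494  0.051 ]
 [ 0.0267  0.0528  0.0548]]
mods [[ 0.0256 -0.0146  0.0472]
 [ 0.1745  0.0148  0.0548]]
scene 56 [[0.002  0.0402 0.0442]
 [0.0181 0.0444 0.0502]
 [0.0303 0.0515 0.0542]]
mods [[ 0.0292 -0.0145  0.0477]
 [ 0.178   0.0148  0.0544]]
```

View pics/topf.png

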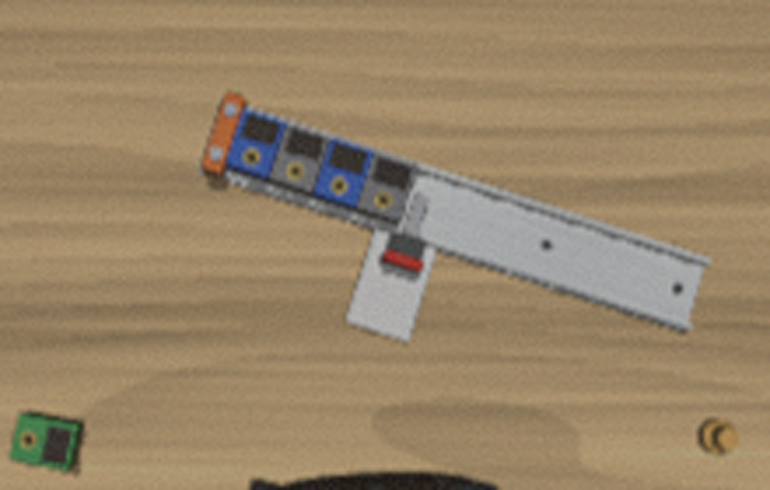

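View pics/scenef.png

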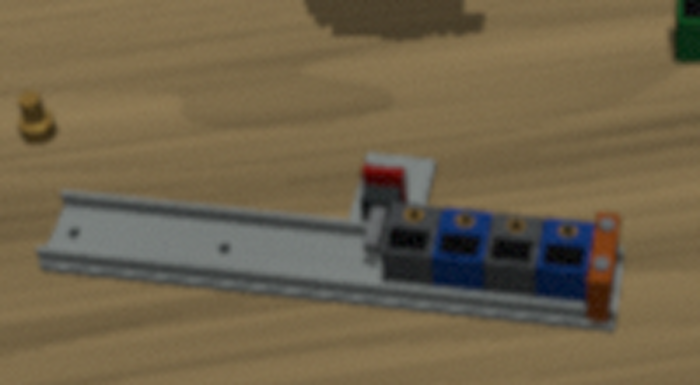

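Both views show the row closed up against the stop (top view 230–410). The keeper bar is across behind mod4 at (415,210), with its tab outer face at about 52 mm, and the arm is clear.

```bash
python3 -c "
from rig import ctrl
print(ctrl.sign_off())"
```

```text
the job is handed in; nothing more can be done
None
```

The four modules are closed up against the orange stop, the keeper is pushed fully in behind the last one, the arm is clear, and the job was handed in at about 12 s; no verdict came back.

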